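# Make up two sample kits for the thermal analyser

### The job

Make up two sample kits from the stock on the worktop. In the long three-bay tray put the clay block flat in the middle bay, one aluminium puck in one end bay and the brass puck in the other end bay (either way round); in the short two-bay tray put the other aluminium puck in the larger bay and the small dropper bottle upright in the smaller bay. Set every piece down gently, flat on the floor of its bay, and leave the porcelain crucible where it stands.

Things in the scene. Friction and masses are not known exactly. Their poses are not given: they have to be found in the camera images.
- tray_long: Bare-aluminium tray, three bays in a row, 70 x 220 mm, fixed; 3 mm high tabs at its ends. Origin: centre of its underside; y along the row, x across, z up. Floor 4 mm thick; walls and dividers 4 mm thick, 10 mm high (6 above the floor). Bays 62 mm wide in x: middle bay centre y = 0, 84 mm long in y (the clay block's 64 mm side lies along y); end bays centre y = +76 and -76 mm, 60 mm long.
- tray_short: Bare-aluminium tray, two unequal bays in a row, 70 x 142 mm, fixed, made like the long one: floor 4 mm thick, walls 4 mm thick and 10 mm high, end tabs. Origin: centre of its underside; y along the row, x across, z up. Bays 62 mm wide in x: larger bay centre y = +29 mm, 76 mm long in y; smaller bay centre y = -40 mm, 54 mm long.
- alu_a: Aluminium test puck, silver-grey cylinder 40 mm in diameter, 20 mm high. Its origin is the centre of its underside; it starts standing on the worktop. Identical to alu_b and interchangeable with it: one goes in each tray.
- alu_b: Aluminium test puck, silver-grey cylinder 40 mm in diameter, 20 mm high, identical to alu_a. Its origin is the centre of its underside; it starts standing on the worktop. 
- brass: Brass test puck, cylinder 30 mm in diameter, 18 mm high. Its origin is the centre of its underside; it starts standing on the worktop. 
- clay_block: Fired clay test block, 44 mm (its x) x 64 mm (its y) x 40 mm high. Its origin is the centre of its underside; it starts standing on the worktop. Turned by any angle.
- dropper_bottle: Small amber bottle with a white screw cap, 38 mm in diameter, body up to its shoulder about 45 mm high, 70 mm high with the cap (the cap is fixed to it, 30 mm in diameter, from 60 mm up). Its origin is the centre of its underside; it starts standing on the worktop. 
- crucible: White porcelain crucible, an open empty cup 45 mm in diameter at its rim, 28 mm at its foot, 34 mm high. Its origin is the centre of its underside; it starts standing on the worktop. It belongs to neither kit and stays where it is.

How it is judged:
At the end, for the whole second after the job is handed in: Long tray: clay block in the middle bay, one aluminium puck and the brass puck in the end bays. Short tray: other aluminium puck in the larger bay, bottle in the smaller. Each on its bay's floor (3 mm), inside its walls, upright within 0.1 rad, at rest, released. Crucible within 15 mm of its start (x of clay_block in the frame of tray_long between -0.012 and 0.012 m and y of clay_block in the frame of tray_long between -0.013 and 0.013 m and z of clay_block in the frame of tray_long between 0.001 and 0.007 m and x of dropper_bottle in the frame of tray_short between -0.014 and 0.014 m and y of dropper_bottle in the frame of tray_short between -0.051 and -0.029 m and z of dropper_bottle in the frame of tray_short between 0.001 and 0.007 m and (((x of alu_a in the frame of tray_long between -0.013 and 0.013 m and y of alu_a in the frame of tray_long between 0.063 and 0.089 m and z of alu_a in the frame of tray_long between 0.001 and 0.007 m) and (x of brass in the frame of tray_long between -0.018 and 0.018 m and y of brass in the frame of tray_long between -0.094 and -0.058 m and z of brass in the frame of tray_long between 0.001 and 0.007 m) and (x of alu_b in the frame of tray_short between -0.013 and 0.013 m and y of alu_b in the frame of tray_short between 0.008 and 0.05 m and z of alu_b in the frame of tray_short between 0.001 and 0.007 m)) or ((x of alu_a in the frame of tray_long between -0.013 and 0.013 m and y of alu_a in the frame of tray_long between -0.089 and -0.063 m and z of alu_a in the frame of tray_long between 0.001 and 0.007 m) and (x of brass in the frame of tray_long between -0.018 and 0.018 m and y of brass in the frame of tray_long between 0.058 and 0.094 m and z of brass in the frame of tray_long between 0.001 and 0.007 m) and (x of alu_b in the frame of tray_short between -0.013 and 0.013 m and y of alu_b in the frame of tray_short between 0.008 and 0.05 m and z of alu_b in the frame of tray_short between 0.001 and 0.007 m)) or ((x of alu_b in the frame of tray_long between -0.013 and 0.013 m and y of alu_b in the frame of tray_long between 0.063 and 0.089 m and z of alu_b in the frame of tray_long between 0.001 and 0.007 m) and (x of brass in the frame of tray_long between -0.018 and 0.018 m and y of brass in the frame of tray_long between -0.094 and -0.058 m and z of brass in the frame of tray_long between 0.001 and 0.007 m) and (x of alu_a in the frame of tray_short between -0.013 and 0.013 m and y of alu_a in the frame of tray_short between 0.008 and 0.05 m and z of alu_a in the frame of tray_short between 0.001 and 0.007 m)) or ((x of alu_b in the frame of tray_long between -0.013 and 0.013 m and y of alu_b in the frame of tray_long between -0.089 and -0.063 m and z of alu_b in the frame of tray_long between 0.001 and 0.007 m) and (x of brass in the frame of tray_long between -0.018 and 0.018 m and y of brass in the frame of tray_long between 0.058 and 0.094 m and z of brass in the frame of tray_long between 0.001 and 0.007 m) and (x of alu_a in the frame of tray_short between -0.013 and 0.013 m and y of alu_a in the frame of tray_short between 0.008 and 0.05 m and z of alu_a in the frame of tray_short between 0.001 and 0.007 m))) and angle between each of alu_a, alu_b, brass, clay_block, dropper_bottle, crucible's own z axis and vertical below 0.1 rad and linear speed of each of alu_a, alu_b, brass, clay_block, dropper_bottle, crucible below 0.02 m/s and distance of crucible from where it was at the start of the episode below 0.015 m); the robot touches nothing.
It fails at once if the dropper bottle is tipped over (angle between dropper_bottle's own z axis and vertical above 0.8 rad).
It fails at once if a piece is slammed or dropped on a tray (over 60 N) (contact force between any of alu_a, alu_b, brass, clay_block, dropper_bottle and tray_long above 60 N or contact force between any of alu_a, alu_b, brass, clay_block, dropper_bottle and tray_short above 60 N).
It fails at once if the crucible is moved more than 15 mm (distance of crucible from where it was at the start of the episode above 0.015 m).
It also fails if it takes over 112 s, if anything falls off the work surface, if the arm or the gripper's body presses on something with over 40 N, if the wrist force passes 120 N, or if a joint passes its speed limit or range.

### The arm

A 7-joint arm with a two-finger parallel gripper is mounted at the origin on a cart in front of the work surface, level with it; the furniture and walls round the work are solid. World frame = base frame: x ahead of the robot, y to its left, z up, the work surface at z = 0. Lengths are in m, angles in rad, forces in N, time in s.
With the tool pointing down it reaches from about 0.4 to 0.85 m from the base axis. Payload 10.4 kg.
Tool frame: the origin (TCP) lies at the very end of the fingers, on their centre line; the grasp point (between the pads) lies 19 mm behind it (r.pinch_z is the distance from the TCP to the grasp point, in m); z points along the fingers, y is the line along which they close (so a half turn about z gives the same grasp; the last joint's range is limited). The gripper opens to 87 mm and grips with 3 to 60 N. Pads are 19 mm wide; open, the fingers measure 117 mm over their backs; the gripper's body (75 mm by 190 mm) begins 51 mm behind the grasp point.
Start: joints at [-0.023, 0.332, -0.065, 1.46, 0.022, 1.35, -0.088], TCP at [0.625, 0, 0.223] pointing down, gripper open.
Joint ranges: [-2.6, 2.6], [-0.5, 2.12], [-1.47, 1.34], [0.16, 2.42], [-1.27, 4.41], [0.06, 2.06], [-2.6, 2.6]. Speed limits (rad/s): [2.22, 2.22, 2.79, 2.79, 3.14, 3.14, 3.14].

### API

Orientations are given as a unit quaternion [x, y, z, w].
In Python, from bench import r, camera gives the robot as it stands. The module is installed in compiled form; this text tells all that it offers.
- The arm moves only by the shell command python3 -m pendant 'ROWS' [FORCE]. ROWS is JSON, a list of rows, each an object with "dp": the shift along the tool's x, y, z as a fraction of full scale, a list of three; "rotation": the turn, a rotation vector about the tool's x, y, z as a fraction of full scale, a list of three; "jaw": the opening, from 0 (shut) to 1 (fully open). A call has 1 to 8 rows; each row is the pose to reach, as a shift and turn from the pose commanded when the call began, along the tool's axes at that moment, turning the shorter way round; what a row does not reach only later rows make up. Full scale, the value 1, is 0.15 m for a shift and 2 pi rad for a turn. A row lasts 1/8 s, in which the tool goes at most 62.5 mm and 10.7 degrees, less where a joint would pass 70% of its speed; a pose out of reach is approached as far as the arm can. A call with a number of a shift or a turn outside -1 to 1 is refused whole. A call with a gripper value outside its range is refused whole. The fingers move at their own pace and stop on an object; FORCE is the grip in N (left out, the last holds). Time passes only in rows, so rows that repeat a pose let the fingers close. It gives the time, the measured TCP pose, the force, the opening and the grip force at its end, in the units of the state.
- r.read_state(): the state, without advancing time (a new reading comes with each control period).
- camera(name): name is "scene" or "side" or "wrist"; returns a dict with "image" (400x640x3 uint8, red, green, blue), "z_map" (400x640 float32, m along the optical axis (not along the pixel's ray), 0 where there is no reading), "mtx" (3x3 intrinsics, pixels), "T" (4x4, takes a point from camera to world coordinates). Camera axes: x right, y down, z forward; pixel columns grow to the right and rows downward; lengths in m; the calibration is good to about 2 mm. A picture is of the moment at which its call begins.
- r.close_job(): hands the job in; it is judged then, once.
The state is a dict: "time": time; "joint_positions": joint angles; "joint_vel": joint speeds; "joint_torque": joint torques, N m; "ee_pos": TCP position; "eef_rot": TCP orientation; "ft_force": force on the tool from outside, world axes, zero at the start; "torque": the same for the moment, N m; "width": finger opening in m; "grip_force": force on a finger pad.
Only numpy, scipy, OpenCV 4.12 (cv2) and the standard library are available. Lean on these libraries where they do the work, as an engineer would, in place of code of your own. Each camera call takes 0.05 s, during which the arm holds its last target. There are 200 camera calls.

## Working session

There is one attempt and no reset: what is moved stays moved. The work goes in short steps, Python scripts to look and compute and a shell command to move; the robot and the scene stay as the last step left them, time stands still between calls to the robot, and variables do not carry over. Pictures are saved under pics/ and viewed, at most 16 in all, crops included, and the job is handed in when it is done.

```bash
mkdir -p pics
cat > h.py <<'E'
import numpy as np, cv2
from bench import r, camera
def snap(n,f):
    c=camera(n); cv2.imwrite(f'pics/{f}.png',c['image'][:,:,::-1]); np.savez(f'{f}.npz',**c); return c
def pts(c):
    z=c['z_map'];v,u=np.mgrid[:z.shape[0],:z.shape[1]];K=c['mtx']
    P=np.stack([(u-K[0,2])/K[0,0]*z,(v-K[1,2])/K[1,1]*z,z],-1)
    return P@c['T'][:3,:3].T+c['T'][:3,3]
def ray(c,u,v,h):
    d=c['T'][:3,:3]@np.linalg.inv(c['mtx'])@[u,v,1];o=c['T'][:3,3]
    return o+d*(h-o[2])/d[2]
E
python3 - <<'E'
from h import *
np.set_printoptions(precision=3,suppress=True)
for n in ['scene','side','wrist']:
    c=snap(n,n+'0'); print(n,c['T'],c['mtx'][0,0],(c['z_map']>0).mean())
s=r.read_state();print(s['time'],s['ee_pos'],s['eef_rot'],s['width'])
E
```

```text
scene [[-0.735 -0.522  0.432 -0.06 ]
 [-0.678  0.577 -0.455  0.754]
 [-0.012 -0.628 -0.778  1.147]
 [ 0.     0.     0.     1.   ]] 506.5541226499846 0.996046875
side [[ 0.987 -0.096  0.129  0.446]
 [-0.161 -0.58   0.799 -0.703]
 [-0.002 -0.809 -0.588  0.676]
 [ 0.     0.     0.     1.   ]] 370.35282874007214 0.99621875
wrist [[ 1.    -0.    -0.001  0.624]
 [-0.001 -0.961 -0.275  0.077]
 [-0.001  0.275 -0.961  0.385]
 [ 0.     0.     0.     1.   ]] 279.5209341335197 0.99596875
0.15 [0.625 0.    0.222] [ 0.707  0.707 -0.    -0.   ] 0.08707751500777565
```

View pics/scene0.png

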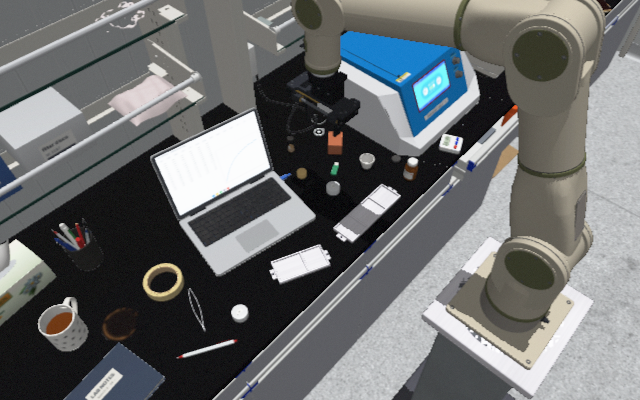

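View pics/side0.png

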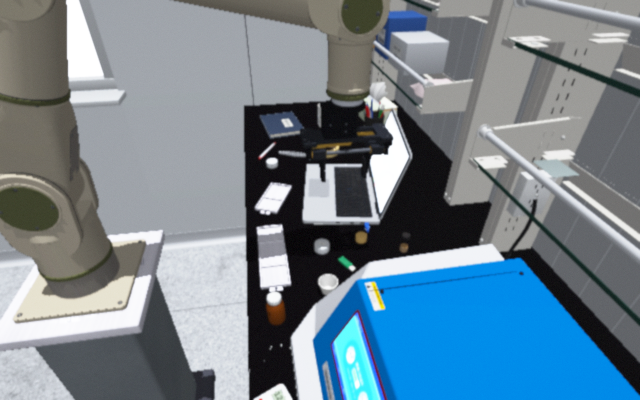

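The scene picture shows the long tray (367,212), short tray (300,263), clay (335,142), a puck (333,187), brass (302,173), bottle (411,168) and crucible (367,160). The side picture shows the same pieces next to the blue machine. I'll zoom in.

Run:
```python
from h import *
a=cv2.imread('pics/scene0.png')[110:290,250:480];cv2.imwrite('pics/sc0c.png',cv2.resize(a,None,fx=3.3,fy=3.3,interpolation=2))
c=np.load('scene0.npz');P=pts(c)
np.set_printoptions(precision=3,suppress=True)
for n,(u,v) in dict(clay=(335,136),alu=(333,185),brass=(302,171),brn=(291,147),ring=(319,131),bot=(412,159),cru=(367,160),dark=(396,158),white=(240,312),green=(335,169),white2=(451,143),screen=(212,160),mach=(400,150),mach2=(388,92)).items(): print(n,P[v,u],c['image'][v,u])
```

```text
clay [ 0.697 -0.137  0.042] [72 43 33]
alu [0.577 0.008 0.024] [123 123 123]
brass [0.686 0.026 0.019] [124 105  70]
brn [ 0.786 -0.028  0.015] [99 80 56]
ring [ 0.78  -0.153  0.001] [224 226 227]
bot [ 0.444 -0.19   0.073] [241 241 240]
cru [ 0.575 -0.149  0.009] [162 161 156]
dark [ 0.512 -0.214  0.012] [82 82 81]
white [0.474 0.467 0.022] [240 241 240]
green [ 0.625 -0.056  0.007] [ 70 157 115]
white2 [ 0.42  -0.378  0.017] [243 244 242]
screen [0.82  0.24  0.139] [248 250 251]
mach [ 0.514 -0.233  0.031] [126 127 129]
mach2 [ 0.607 -0.268  0.185] [227 229 230]
```

View pics/sc0c.png

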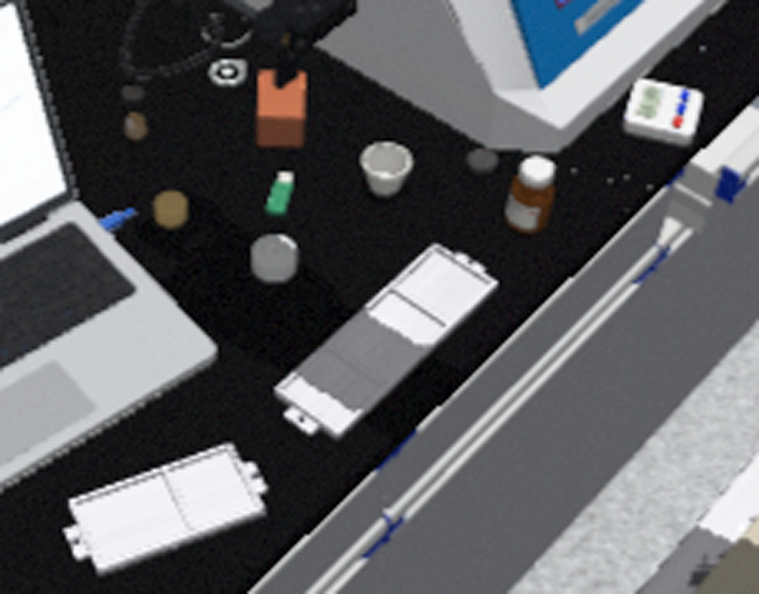

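View pics/wrist0.png

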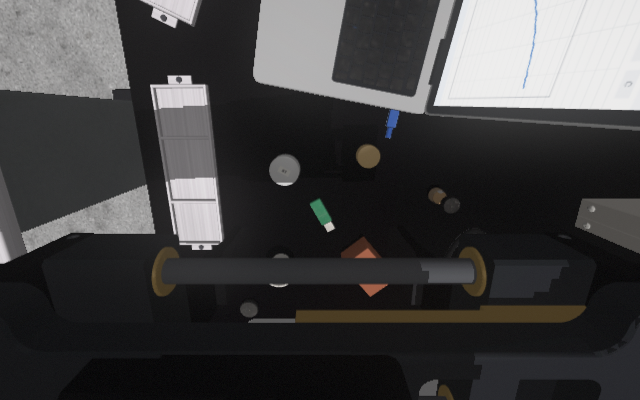

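The crops show long and short trays, clay turned in plan and the alu puck at (333,187). The dark disc at (396,158) is too small to be a puck. The white disc at (240,312) may be the second aluminium puck. I'll measure them all.

```bash
cat > m.py <<'E'
from h import *
np.set_printoptions(precision=4,suppress=True)
def comp(P,xy,lo,hi,R=.06):
    m=(np.hypot(P[...,0]-xy[0],P[...,1]-xy[1])<R)&(P[...,2]>lo)&(P[...,2]<hi)
    n,l,s,_=cv2.connectedComponentsWithStats(m.astype('uint8'))
    return P[l==1+np.argmax(s[1:,4])] if n>1 else np.zeros((0,3))
def show(tag,p):
    if len(p)<12: print(tag,len(p));return
    q=(p[:,:2]*1000).astype('float32')
    (cx,cy),rad=cv2.minEnclosingCircle(q);R=cv2.minAreaRect(q)
    print(tag,len(p),'ztop %.4f'%np.median(p[:,2]),'circ',np.round([cx,cy,rad],1),'mean',q.mean(0).round(1),'rect',np.round([*R[0],*R[1],R[2]],1))
E
python3 - <<'E'
from m import *
obj=dict(alu1=(.577,.008,.02,.5),alu2=(.474,.467,.02,.5),brass=(.686,.026,.018,.5),clay=(.697,-.137,.04,.5),bot=(.444,-.19,.07,.5),cru=(.575,-.149,.034,.5),dark=(.512,-.214,.012,0))
for n in ['scene','side','wrist']:
    c=np.load(n+'0.npz');P=pts(c)
    t=P[(abs(P[...,2])<.006)&(abs(P[...,0]-.65)<.1)&(abs(P[...,1]-.07)<.1)]; print(n,'table z',np.median(t[:,2]),t[:,2].std(),len(t))
    for k,(x,y,h,_) in obj.items(): show(n+' '+k,comp(P,(x,y),h-.004,h+.008,.05))
    for k,xy,R in [('long',(.47,-.01),.14),('short',(.44,.2),.09)]:
        show(n+k,comp(P,xy,.003,.016,R)); show(n+k+'rim',comp(P,xy,.0075,.016,R))
E
```

```text
scene table z -9.498961320653088e-05 0.0024136277515244813 1753
scene alu1 115 ztop 0.0199 circ [577.3  10.   22.7] mean [578.3  10.2] rect [578.7  10.1  37.6  41.1  19.9]
scene alu2 189 ztop 0.0202 circ [478.6 466.2  21.2] mean [478.1 467.9] rect [478.2 467.6  38.7  40.4  73.9]
scene brass 59 ztop 0.0173 circ [690.1  28.   16.2] mean [689.3  28.2] rect [689.8  28.7  27.3  30.6  43.1]
scene clay 169 ztop 0.0399 circ [ 693.8 -130.5   38.6] mean [ 691.  -126.5] rect [ 694.7 -130.1   43.4   68.1   40.8]
scene bot 57 ztop 0.0703 circ [ 443.1 -187.2   15.9] mean [ 441.8 -185.7] rect [ 441.4 -186.6   28.4   27.9   16.8]
scene cru 32 ztop 0.0336 circ [ 564.3 -133.4   24.3] mean [ 558.9 -132. ] rect [ 559.6 -132.8   46.6   27.6   82.1]
scene dark 102 ztop 0.0129 circ [ 520.  -235.8   39.8] mean [ 515.4 -227.3] rect [ 515.6 -221.5   78.6   49.6   18.1]
scenelong 1235 ztop 0.0058 circ [449.8   6.7 122. ] mean [448.6  10.2] rect [448.6   6.7  86.5 244.    0.4]
scenelongrim 99 ztop 0.0098 circ [451.7 -41.9  68.8] mean [461.1 -65.4] rect [448.9 -44.1  70.8 127.1   0.4]
sceneshort 626 ztop 0.0059 
[... 1657 characters left out ...]
   24.1   39.5]
wrist bot 0
wrist cru 24 ztop 0.0344 circ [ 567.2 -154.5    9.4] mean [ 566.6 -154.9] rect [ 567.2 -154.9    2.5   18.8   89.3]
wrist dark 234 ztop 0.0116 circ [ 512.2 -212.7   15. ] mean [ 513.3 -212.1] rect [ 512.9 -212.8   27.1   28.1    0. ]
wristlong 8747 ztop 0.0052 circ [449.9   6.9 120.5] mean [446.5  17. ] rect [447.6   7.   71.2 240.3   0.3]
wristlongrim 1687 ztop 0.0105 circ [448.8   7.9 113.5] mean [447.1  18.5] rect [447.4   7.6  70.8 218.8   0.3]
wristshort 1111 ztop 0.0054 circ [448.5 209.3  35.6] mean [452.9 198.3] rect [448.5 195.5  29.2  71.1  89.9]
wristshortrim 311 ztop 0.0107 circ [450.1 208.2  33.9] mean [456.9 196.4] rect [450.1 195.5  67.8  25.8   0.3]
```

The white disc is confirmed as the second aluminium puck: 40 mm across and 20 mm high. The long tray centre is about (448, 7.5) mm with yaw close to 0. Next I need the short tray and a map of the obstacles.

Run:
```python
from m import *
H=np.zeros((24,16))
for n,off in [('scene',0),('side',.002),('wrist',.001)]:
    c=np.load(n+'0.npz');P=pts(c)-[0,0,off]
    p=comp(P,(.46,.24),.003,.016,.125);show(n+'short',p)
    p=comp(P,(.46,.24),.0068,.016,.125);show(n+'rim',p)
    if len(p)>100 and n!='wrist':
        # project rim along assumed axis for divider
        R=cv2.minAreaRect((p[:,:2]*1000).astype('float32'));a=np.radians(R[2])
        for aa in (a,a+np.pi/2):
            d=np.array([np.cos(aa),np.sin(aa)]);s=p[:,:2]*1000@d-np.array(R[0])@d;print(np.degrees(aa),np.histogram(s,np.arange(-80,81,6))[0])
    if n!='wrist':
        q=P[(P[...,2]>.012)&(P[...,2]<.4)]
        i=((q[:,1]+.4)/.04).astype(int);j=((q[:,0]-.34)/.04).astype(int)
        k=(i>=0)&(i<24)&(j>=0)&(j<16);np.maximum.at(H,(i[k],j[k]),q[k,2])
print('x',np.arange(.36,.98,.04))
for i in range(24):print('%.2f'%(-.38+.04*i),(H[i]*1000).astype(int))
```

```text
sceneshort 1010 ztop 0.0057 circ [471.5 261.7  84.9] mean [470.6 262. ] rect [474.1 260.6 167.6  91.   67.9]
scenerim 249 ztop 0.0091 circ [469.1 261.5  76.8] mean [464.3 250.3] rect [469.2 259.2 148.1  73.5  64.9]
64.88021087646484 [ 1  1 39  9  6  8  9 10  8 10  8 29 20  7  7  7  8  8  7  8 10  8  9  4
  2  6]
154.88021087646484 [ 0  0  0  0  0  0  0 53 35 10  5 13  4  6  6  7 12 11 57 30  0  0  0  0
  0  0]
sideshort 627 ztop 0.0056 circ [468.4 264.1  89.4] mean [471.3 255.3] rect [474.  259.8 175.7  71.   65. ]
siderim 184 ztop 0.0094 circ [473.5 258.4  77.8] mean [471.5 254.1] rect [473.2 259.2 145.1  70.3  64.9]
64.86498260498047 [ 0 31  8  6  3  5  3  5  3  3  7 28  8  5  4  3  5  5  4  4  2  2  4  7
 20  9]
154.86498260498047 [ 0  0  0  0  0  0  0 42 14  9  9  6  8 10 10 11  9  8 36 12  0  0  0  0
  0  0]
wristshort 942 ztop 0.0047 circ [448.5 209.3  35.6] mean [454.2 198.7] rect [448.5 195.8  71.1  28.4   0. ]
wristrim 715 ztop 0.0141 circ [563.2 178.5  31.8] mean [562.1 185.5] rect [560.9 179.2  61.3  21.8  74.6]
x [0.36 0.4  0.44 0.48 0.52 0.56 0.6  0.64 0.68 0.72 0.76 0.8
[... 1037 characters left out ...]
   0  13  13   0  21  19  19  21  22  57 192 227 370 367 368]
0.22 [  0  13  13  13   0  19  20  19  20  20  24 164 228 365 312 327]
0.26 [  0   0  14  13  13  19  19  19  20  20  21 147 228 365 332 334]
0.30 [  0   0  13   0  13  18  21  21  20  20  19 119 227 365 334 334]
0.34 [  0   0   0  12   0  15  21  19  21  21  21  99 225 367 328 328]
0.38 [  0   0   0   0   0   0  20  19  19  21  21  64 200 364 307 311]
0.42 [  0   0   0   0   0   0  19  19  20  18  19  15   0 364   0   0]
0.46 [  0   0  20  26  19   0   0   0   0   0   0   0   0 366 398 399]
0.50 [  0   0   0  23   0   0  13  28  27  27   0   0   0 365 399 399]
0.54 [  0   0  12  13  13  14   0  27   0  29  21   0   0 367 399 399]
```

The short tray centre is about (470.5, 259.7) mm. Its y axis points at 64.9°, and the divider shows the smaller bay on the near side. I start with the nearer aluminium puck, gripping high so the fingers clear the tray walls.

```bash
python3 -m pendant '[{"dp":[0.063,-0.317,0.4],"rotation":[0,0,0],"jaw":1},{"dp":[0.063,-0.317,0.7],"rotation":[0,0,0],"jaw":1},{"dp":[0.063,-0.317,0.95],"rotation":[0,0,0],"jaw":1},{"dp":[0.063,-0.317,0.95],"rotation":[0,0,0],"jaw":1}]' 25
python3 -m pendant '[{"dp":[0,0,0.2],"rotation":[0,0,0],"jaw":1},{"dp":[0,0,0.4],"rotation":[0,0,0],"jaw":1},{"dp":[0,0,0.46],"rotation":[0,0,0],"jaw":1},{"dp":[0,0,0.46],"rotation":[0,0,0],"jaw":1}]'
```

```text
time: 0.65
ee_pos: [0.5752, 0.0093, 0.0775]
eef_rot: [0.707, 0.707, -0.002, -0.002]
ft_force: [-0.1, 0.5, 1.1]
width: 0.0868
grip_force: 0.0
time: 1.15
ee_pos: [0.5782, 0.0095, 0.0122]
eef_rot: [0.707, 0.707, 0.0, 0.0]
ft_force: [0.5, -0.3, 1.0]
width: 0.0872
grip_force: 0.0
```

```bash
python3 -m pendant '[{"dp":[0,0,0],"rotation":[0,0,0],"jaw":0},{"dp":[0,0,0],"rotation":[0,0,0],"jaw":0},{"dp":[0,0,0],"rotation":[0,0,0],"jaw":0},{"dp":[0,0,0],"rotation":[0,0,0],"jaw":0},{"dp":[0,0,0],"rotation":[0,0,0],"jaw":0},{"dp":[0,0,0],"rotation":[0,0,0],"jaw":0}]'
python3 -m pendant '[{"dp":[0,0,-0.1],"rotation":[0,0,0],"jaw":0},{"dp":[0,0,-0.2],"rotation":[0,0,0],"jaw":0},{"dp":[0,0,-0.2],"rotation":[0,0,0],"jaw":0}]'
```

```text
time: 1.9
ee_pos: [0.5775, 0.0095, 0.0111]
eef_rot: [0.707, 0.707, 0.0, 0.0]
ft_force: [-0.0, -0.5, -0.9]
width: 0.0388
grip_force: 25.0
time: 2.28
ee_pos: [0.5788, 0.0096, 0.0432]
eef_rot: [0.707, 0.707, 0.001, 0.001]
ft_force: [0.4, 0.5, -0.8]
width: 0.0389
grip_force: 25.0
```

```bash
python3 -m pendant '[{"dp":[0.2,-0.35,0],"rotation":[0,0,0],"jaw":0},{"dp":[0.4,-0.7,0],"rotation":[0,0,0],"jaw":0},{"dp":[0.493,-0.863,0],"rotation":[0,0,0],"jaw":0},{"dp":[0.493,-0.863,0],"rotation":[0,0,0],"jaw":0},{"dp":[0.493,-0.863,0.06],"rotation":[0,0,0],"jaw":0},{"dp":[0.493,-0.863,0.12],"rotation":[0,0,0],"jaw":0},{"dp":[0.493,-0.863,0.12],"rotation":[0,0,0],"jaw":0},{"dp":[0.493,-0.863,0.12],"rotation":[0,0,0],"jaw":0}]'
python3 -m pendant '[{"dp":[0,0,0.02],"rotation":[0,0,0],"jaw":0},{"dp":[0,0,0.03],"rotation":[0,0,0],"jaw":0},{"dp":[0,0,0.03],"rotation":[0,0,0],"jaw":0}]'
python3 - <<'E'
from m import *
c=snap('wrist','w1');P=pts(c);show('long',comp(P,(.448,.007),.003,.016,.14));show('alu',comp(P,(.448,.08),.019,.04,.05));print(r.read_state()['ee_pos'])
show('short',comp(P,(.47,.26),.003,.016,.12));show('shortrim',comp(P,(.47,.26),.008,.016,.12))
E
```

```text
time: 3.28
ee_pos: [0.4482, 0.0832, 0.0229]
eef_rot: [0.707, 0.707, -0.0, -0.0]
ft_force: [0.5, 0.2, -0.9]
width: 0.0389
grip_force: 25.0
time: 3.65
ee_pos: [0.448, 0.0834, 0.0185]
eef_rot: [0.707, 0.707, -0.0, -0.0]
ft_force: [-0.3, -0.0, 0.1]
width: 0.0389
grip_force: 25.0
long 4662 ztop 0.0052 circ [446.6  99.3  38.7] mean [446.5 107.4] rect [446.5 104.9  70.2  45.8   0.3]
alu 2934 ztop 0.0283 circ [447.   95.3  28.5] mean [446.8  91. ] rect [447.   90.5  57.   25.2   0.2]
[0.448  0.0834 0.0185]
short 8168 ztop 0.0052 circ [448.9 215.7  40.3] mean [450.3 206.1] rect [448.9 201.6  41.6  80.1  89.9]
shortrim 3295 ztop 0.0147 circ [565.9 194.2  29.2] mean [562.5 200.3] rect [564.9 194.4  54.   24.2  78.1]
```

View pics/w1.png

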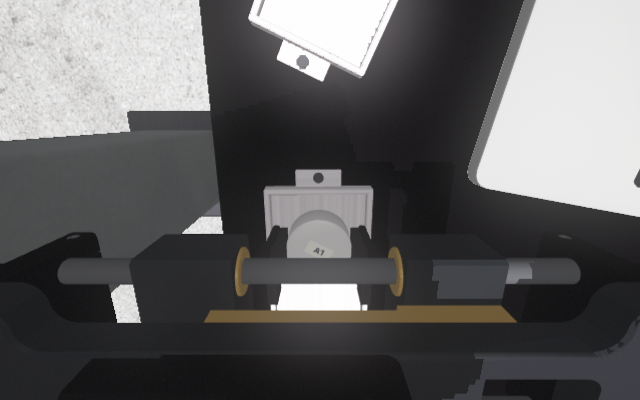

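The wrist view shows the puck (labelled A1, 318,240) centred between the end-bay walls (265–372). The fingers are over the walls. I lower it.

```bash
python3 -m pendant '[{"dp":[0,0,0.01],"rotation":[0,0,0],"jaw":0},{"dp":[0,0,0.018],"rotation":[0,0,0],"jaw":0},{"dp":[0,0,0.023],"rotation":[0,0,0],"jaw":0},{"dp":[0,0,0.023],"rotation":[0,0,0],"jaw":0},{"dp":[0,0,0.023],"rotation":[0,0,0],"jaw":0}]'
```

```text
time: 4.32
ee_pos: [0.4481, 0.0834, 0.0151]
eef_rot: [0.707, 0.707, 0.0, 0.0]
ft_force: [1.0, 0.2, -1.3]
width: 0.0389
grip_force: 25.0
```

```bash
python3 -m pendant '[{"dp":[0,0,0.003],"rotation":[0,0,0],"jaw":0},{"dp":[0,0,0.005],"rotation":[0,0,0],"jaw":0},{"dp":[0,0,0.005],"rotation":[0,0,0],"jaw":0}]'
python3 -m pendant '[{"dp":[0,0,0],"rotation":[0,0,0],"jaw":0.6},{"dp":[0,0,0],"rotation":[0,0,0],"jaw":0.6},{"dp":[0,0,0],"rotation":[0,0,0],"jaw":0.6},{"dp":[0,0,-0.2],"rotation":[0,0,0],"jaw":0.6},{"dp":[0,0,-0.5],"rotation":[0,0,0],"jaw":1},{"dp":[0,0,-0.5],"rotation":[0,0,0],"jaw":1}]'
```

```text
time: 4.7
ee_pos: [0.4481, 0.0834, 0.0149]
eef_rot: [0.707, 0.707, 0.0, 0.0]
ft_force: [-3.3, -2.2, 9.1]
width: 0.039
grip_force: 25.0
time: 5.45
ee_pos: [0.4502, 0.084, 0.0924]
eef_rot: [0.707, 0.707, 0.003, 0.002]
ft_force: [0.8, 0.7, -1.3]
width: 0.0648
grip_force: 0.0
```

Contact showed 9 N on lowering and the puck is released. For the brass I turn the tool 45° so its body stays clear of the laptop screen.

```bash
python3 -m pendant '[{"dp":[-0.1,0.25,0],"rotation":[0,0,0.025],"jaw":0.5},{"dp":[-0.2,0.5,0],"rotation":[0,0,0.05],"jaw":0.5},{"dp":[-0.3,0.75,0],"rotation":[0,0,0.075],"jaw":0.5},{"dp":[-0.373,1,0],"rotation":[0,0,0.1],"jaw":0.5},{"dp":[-0.373,1,0],"rotation":[0,0,0.125],"jaw":0.5},{"dp":[-0.373,1,0],"rotation":[0,0,0.125],"jaw":0.5}]'
python3 -m pendant '[{"dp":[0.25,0.25,0],"rotation":[0,0,0],"jaw":0.5},{"dp":[0.427,0.427,0],"rotation":[0,0,0],"jaw":0.5},{"dp":[0.427,0.427,0],"rotation":[0,0,0],"jaw":0.5},{"dp":[0.427,0.427,0.2],"rotation":[0,0,0],"jaw":0.5},{"dp":[0.427,0.427,0.2],"rotation":[0,0,0],"jaw":0.5}]'
python3 - <<'E'
from m import *
print(r.read_state()['eef_rot'],r.read_state()['joint_positions'])
c=snap('side','s2');P=pts(c);show('brass',comp(P,(.6885,.0275),.014,.026,.04));cv2.imwrite('pics/s2.png',cv2.resize(cv2.imread('pics/s2.png')[150:310,200:450],None,fx=3,fy=3))
E
```

```text
time: 6.2
ee_pos: [0.5976, 0.0274, 0.0881]
eef_rot: [0.924, 0.383, -0.001, -0.0]
ft_force: [-0.5, 0.9, 0.0]
width: 0.0439
grip_force: 0.0
time: 6.82
ee_pos: [0.6859, 0.0276, 0.0568]
eef_rot: [0.923, 0.384, -0.002, -0.001]
ft_force: [-0.8, 0.7, 1.0]
width: 0.0433
grip_force: 0.0
[ 0.9234  0.3839 -0.0025 -0.0009] [-0.122   0.5909  0.0218  1.451  -0.0139  1.1051 -0.8803]
brass 80 ztop 0.0200 circ [690.7  24.1  15.7] mean [690.1  22.7] rect [690.9  24.1  29.6  27.   75.2]
```

View pics/s2.png

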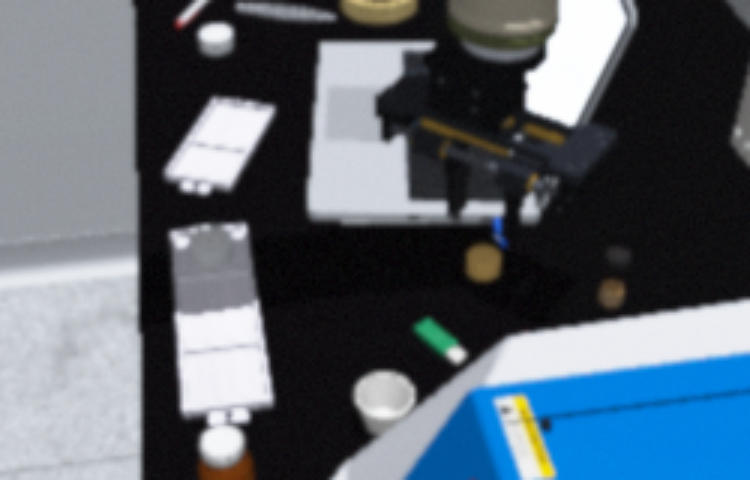

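A1 sits in the long tray's end bay (210,245). The gripper is coming in over the brass (483,262) with the screen clear. I descend and grip.

```bash
python3 -m pendant '[{"dp":[0,0,0.12],"rotation":[0,0,0],"jaw":0.5},{"dp":[0,0,0.24],"rotation":[0,0,0],"jaw":0.5},{"dp":[0,0,0.333],"rotation":[0,0,0],"jaw":0.5},{"dp":[0,0,0.333],"rotation":[0,0,0],"jaw":0.5},{"dp":[0,0,0.333],"rotation":[0,0,0],"jaw":0.5}]'
python3 -m pendant '[{"dp":[0,0,0],"rotation":[0,0,0],"jaw":0},{"dp":[0,0,0],"rotation":[0,0,0],"jaw":0},{"dp":[0,0,0],"rotation":[0,0,0],"jaw":0},{"dp":[0,0,0],"rotation":[0,0,0],"jaw":0}]'
```

```text
time: 7.5
ee_pos: [0.689, 0.0275, 0.0098]
eef_rot: [0.924, 0.383, 0.0, 0.0]
ft_force: [0.4, -0.2, -0.6]
width: 0.0436
grip_force: 0.0
time: 8.0
ee_pos: [0.6891, 0.0274, 0.01]
eef_rot: [0.924, 0.383, 0.001, 0.0]
ft_force: [0.6, -0.7, 3.6]
width: 0.0289
grip_force: 25.0
```

```bash
python3 -m pendant '[{"dp":[0,0,-0.133],"rotation":[0,0,0],"jaw":0},{"dp":[0,0,-0.267],"rotation":[0,0,0],"jaw":0},{"dp":[-0.2,-0.085,-0.267],"rotation":[0,0,-0.025],"jaw":0},{"dp":[-0.4,-0.17,-0.267],"rotation":[0,0,-0.05],"jaw":0},{"dp":[-0.6,-0.255,-0.267],"rotation":[0,0,-0.075],"jaw":0},{"dp":[-0.8,-0.34,-0.267],"rotation":[0,0,-0.1],"jaw":0},{"dp":[-0.8,-0.34,-0.267],"rotation":[0,0,-0.125],"jaw":0},{"dp":[-0.8,-0.34,-0.267],"rotation":[0,0,-0.125],"jaw":0}]'
python3 -m pendant '[{"dp":[-0.15,-0.4,0],"rotation":[0,0,0],"jaw":0},{"dp":[-0.315,-0.801,0],"rotation":[0,0,0],"jaw":0},{"dp":[-0.315,-0.801,0],"rotation":[0,0,0],"jaw":0},{"dp":[-0.315,-0.801,0.1],"rotation":[0,0,0],"jaw":0},{"dp":[-0.315,-0.801,0.2],"rotation":[0,0,0],"jaw":0},{"dp":[-0.315,-0.801,0.2],"rotation":[0,0,0],"jaw":0},{"dp":[-0.315,-0.801,0.2],"rotation":[0,0,0],"jaw":0}]'
python3 - <<'E'
from m import *
c=snap('wrist','w2');P=pts(c);show('long',comp(P,(.448,.007),.003,.016,.14));print(r.read_state()['joint_positions'])
E
```

```text
time: 9.0
ee_pos: [0.5683, -0.0215, 0.051]
eef_rot: [0.708, 0.707, 0.001, 0.001]
ft_force: [0.5, 0.8, -1.1]
width: 0.029
grip_force: 25.0
time: 9.88
ee_pos: [0.4479, -0.0682, 0.0192]
eef_rot: [0.707, 0.707, -0.0, -0.0]
ft_force: [1.0, -0.3, -1.6]
width: 0.0286
grip_force: 25.0
long 26664 ztop 0.0052 circ [448.4  -3.9  81.3] mean [447.    9.6] rect [447.5  -3.4 149.1  71.7  89.9]
[ 0.1569  0.1975 -0.1139  2.1032  0.0297  0.8423  0.0257]
```

View pics/w2.png

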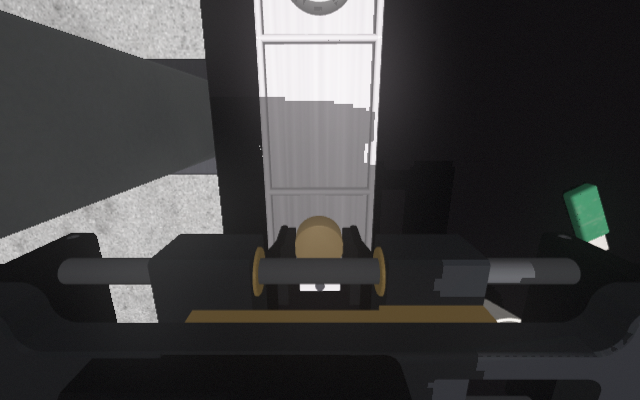

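The brass (319,240) is centred in its bay just past the divider (row 190). I lower it slowly.

```bash
python3 -m pendant '[{"dp":[0,0,0.01],"rotation":[0,0,0],"jaw":0},{"dp":[0,0,0.02],"rotation":[0,0,0],"jaw":0},{"dp":[0,0,0.029],"rotation":[0,0,0],"jaw":0},{"dp":[0,0,0.034],"rotation":[0,0,0],"jaw":0},{"dp":[0,0,0.038],"rotation":[0,0,0],"jaw":0},{"dp":[0,0,0.038],"rotation":[0,0,0],"jaw":0}]'
```

```text
time: 10.68
ee_pos: [0.4476, -0.0686, 0.0139]
eef_rot: [0.707, 0.707, 0.0, 0.0]
ft_force: [-1.3, 0.1, 2.6]
width: 0.0288
grip_force: 25.0
```

```bash
python3 -m pendant '[{"dp":[0,0,0],"rotation":[0,0,0],"jaw":0.5},{"dp":[0,0,0],"rotation":[0,0,0],"jaw":0.5},{"dp":[0,0,-0.2],"rotation":[0,0,0],"jaw":0.5},{"dp":[0,0,-0.6],"rotation":[0,0,0],"jaw":1},{"dp":[0,0,-0.9],"rotation":[0,0,0],"jaw":1},{"dp":[0,0,-0.9],"rotation":[0,0,0],"jaw":1}]'
python3 - <<'E'
from m import *
for n,o in [('scene',0),('side',.002)]:
    c=snap(n,n+'3');P=pts(c)-[0,0,o]
    for k,xy,h in [('clay',(.694,-.13),.04),('bot',(.444,-.189),.07),('cru',(.567,-.135),.034),('alu1',(.448,.084),.024),('brass',(.448,-.068),.022)]: show(n+k,comp(P,xy,h-.004,h+.006,.05))
    for x in np.arange(.36,.84,.04):
        print('%.2f'%x,[ '%.0f'%(1000*P[(abs(P[...,0]-x)<.01)&(P[...,2]>z)&(P[...,2]<z+.03)&(P[...,1]<-.15)&(P[...,1]>-.4)][:,1].max(initial=-1)) for z in (.06,.09,.12,.15,.18)])
E
```

```text
time: 11.42
ee_pos: [0.4499, -0.0688, 0.1523]
eef_rot: [0.707, 0.707, 0.002, 0.003]
ft_force: [-0.5, -0.1, -0.5]
width: 0.066
grip_force: 0.0
sceneclay 197 ztop 0.0398 circ [ 695.1 -129.1   38.2] mean [ 693.  -129.9] rect [ 694.2 -129.5   43.4   72.3   40.8]
scenebot 11
scenecru 15 ztop 0.0344 circ [ 561.4 -143.9   19.2] mean [ 562.3 -149.9] rect [ 559.7 -147.3   12.8   38.    64.7]
scenealu1 137 ztop 0.0241 circ [449.   83.3  22. ] mean [448.2  84.1] rect [447.8  84.1  38.4  41.4  20.8]
scenebrass 66 ztop 0.0215 circ [446.1 -66.9  16. ] mean [447.2 -65.6] rect [446.9 -66.   26.3  30.1  38.6]
0.36 ['-1000', '-1000', '-1000', '-1000', '-1000']
0.40 ['-1000', '-1000', '-1000', '-1000', '-1000']
0.44 ['-175', '-1000', '-1000', '-1000', '-1000']
0.48 ['-1000', '-1000', '-1000', '-1000', '-1000']
0.52 ['-304', '-335', '-1000', '-1000', '-1000']
0.56 ['-1000', '-1000', '-335', '-338', '-362']
0.60 ['-1000', '-231', '-229', '-1000', '-1000']
0.64 ['-1000', '-228', '-227', '-229', '-228']
0.68 ['-226', '-226', '-226', '-228', '-226']
0.72 ['-227', '-225', '-225', '-229', '-230']
0.76 ['-154'
[... 429 characters left out ...]
ebrass 98 ztop 0.0223 circ [448.1 -71.2  15.2] mean [448.8 -72. ] rect [448.7 -71.6  26.7  26.6  85.5]
0.36 ['-1000', '-1000', '-1000', '-1000', '-1000']
0.40 ['-1000', '-1000', '-1000', '-1000', '-1000']
0.44 ['-176', '-1000', '-1000', '-1000', '-1000']
0.48 ['-1000', '-1000', '-1000', '-1000', '-1000']
0.52 ['-232', '-254', '-1000', '-1000', '-1000']
0.56 ['-1000', '-233', '-234', '-271', '-294']
0.60 ['-1000', '-1000', '-1000', '-236', '-251']
0.64 ['-1000', '-1000', '-1000', '-1000', '-236']
0.68 ['-1000', '-1000', '-1000', '-1000', '-236']
0.72 ['-1000', '-1000', '-1000', '-1000', '-236']
0.76 ['-1000', '-1000', '-1000', '-1000', '-236']
0.80 ['-1000', '-1000', '-1000', '-1000', '-236']
```

View pics/scene3.png

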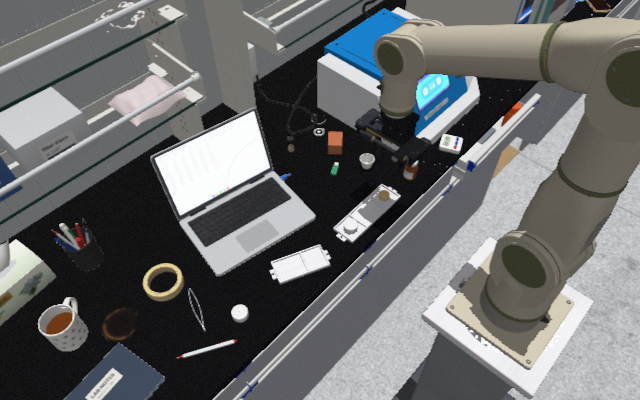

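Both pucks sit at the right heights in the long tray, and the machine face is at y ≈ -0.230. I hover over the clay at 40.8° with the grasp offset 8 mm away from the machine.

```bash
python3 -m pendant '[{"dp":[-0.05,0.25,0],"rotation":[0,0,-0.025],"jaw":1},{"dp":[-0.1,0.5,0],"rotation":[0,0,-0.05],"jaw":1},{"dp":[-0.15,0.75,0],"rotation":[0,0,-0.075],"jaw":1},{"dp":[-0.2,1,0],"rotation":[0,0,-0.1],"jaw":1},{"dp":[-0.2,1,0],"rotation":[0,0,-0.1133],"jaw":1},{"dp":[-0.2,1,0],"rotation":[0,0,-0.1133],"jaw":1}]' 40
python3 -m pendant '[{"dp":[-0.26,0.17,0],"rotation":[0,0,0],"jaw":1},{"dp":[-0.525,0.348,0],"rotation":[0,0,0],"jaw":1},{"dp":[-0.525,0.348,0.13],"rotation":[0,0,0],"jaw":1},{"dp":[-0.525,0.348,0.267],"rotation":[0,0,0],"jaw":1},{"dp":[-0.525,0.348,0.267],"rotation":[0,0,0],"jaw":1},{"dp":[-0.525,0.348,0.267],"rotation":[0,0,0],"jaw":1}]'
python3 - <<'E'
from m import *
c=snap('wrist','w3');P=pts(c)-[0,0,.001];p=comp(P,(.694,-.13),.034,.046,.06);show('clay',p)
print(r.read_state()['joint_positions'])
E
```

```text
time: 12.28
ee_pos: [0.5968, -0.0984, 0.1466]
eef_rot: [0.417, 0.909, -0.0, -0.002]
ft_force: [-0.4, -0.4, -0.2]
width: 0.0866
grip_force: 0.0
time: 13.02
ee_pos: [0.6882, -0.1239, 0.1094]
eef_rot: [0.416, 0.909, 0.0, 0.0]
ft_force: [-0.2, -0.1, 1.2]
width: 0.0867
grip_force: 0.0
clay 3413 ztop 0.0399 circ [ 692.9 -131.    38.2] mean [ 691.7 -129.5] rect [ 692.9 -131.1   44.    64.6   39.8]
[ 0.1933  0.5689 -0.117   1.3664  0.0673  1.2088  0.7825]
```

View pics/w3.png

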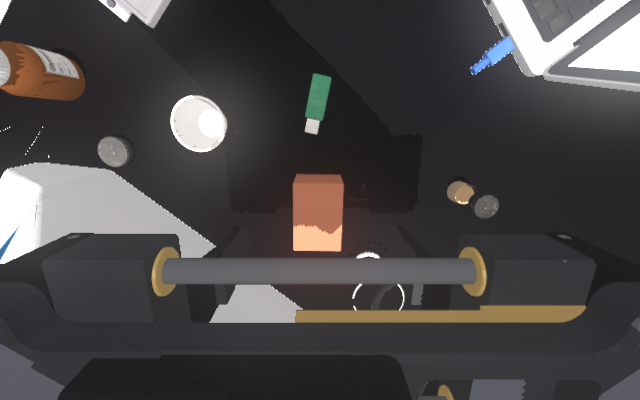

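The clay (318,215) lies square between the fingers at (692.9, -131.1) mm, angle 39.8°. I descend and grip.

```bash
python3 -m pendant '[{"dp":[0,0,0.15],"rotation":[0,0,0.003],"jaw":1},{"dp":[0,0,0.3],"rotation":[0,0,0.003],"jaw":1},{"dp":[0,0,0.45],"rotation":[0,0,0.003],"jaw":1},{"dp":[0,0,0.6],"rotation":[0,0,0.003],"jaw":1},{"dp":[0,0,0.617],"rotation":[0,0,0.003],"jaw":1},{"dp":[0,0,0.617],"rotation":[0,0,0.003],"jaw":1}]'
python3 -m pendant '[{"dp":[0,0,0],"rotation":[0,0,0],"jaw":0},{"dp":[0,0,0],"rotation":[0,0,0],"jaw":0},{"dp":[0,0,0],"rotation":[0,0,0],"jaw":0},{"dp":[0,0,0],"rotation":[0,0,0],"jaw":0},{"dp":[0,0,0],"rotation":[0,0,0],"jaw":0},{"dp":[0,0,0],"rotation":[0,0,0],"jaw":0}]'
```

```text
time: 13.82
ee_pos: [0.6889, -0.1241, 0.0168]
eef_rot: [0.425, 0.905, 0.0, 0.0]
ft_force: [1.5, -0.6, 0.7]
width: 0.087
grip_force: 0.0
time: 14.58
ee_pos: [0.6884, -0.1242, 0.0162]
eef_rot: [0.425, 0.905, -0.0, -0.0]
ft_force: [-1.0, 0.0, 1.4]
width: 0.0435
grip_force: 40.0
```

```bash
python3 -m pendant '[{"dp":[0,0,-0.2],"rotation":[0,0,0],"jaw":0},{"dp":[0,0,-0.4],"rotation":[0,0,0],"jaw":0},{"dp":[0.25,-0.09,-0.4],"rotation":[0,0,0.02],"jaw":0},{"dp":[0.45,-0.17,-0.4],"rotation":[0,0,0.045],"jaw":0},{"dp":[0.7,-0.25,-0.4],"rotation":[0,0,0.07],"jaw":0},{"dp":[0.87,-0.32,-0.4],"rotation":[0,0,0.095],"jaw":0},{"dp":[0.87,-0.32,-0.4],"rotation":[0,0,0.11],"jaw":0},{"dp":[0.87,-0.32,-0.4],"rotation":[0,0,0.11],"jaw":0}]'
python3 -m pendant '[{"dp":[0.16,-0.27,0],"rotation":[0,0,0],"jaw":0},{"dp":[0.31,-0.54,0],"rotation":[0,0,0],"jaw":0},{"dp":[0.469,-0.804,0],"rotation":[0,0,0],"jaw":0},{"dp":[0.469,-0.804,0],"rotation":[0,0,0],"jaw":0},{"dp":[0.469,-0.804,0.15],"rotation":[0,0,0],"jaw":0},{"dp":[0.469,-0.804,0.3],"rotation":[0,0,0],"jaw":0},{"dp":[0.469,-0.804,0.3],"rotation":[0,0,0],"jaw":0},{"dp":[0.469,-0.804,0.3],"rotation":[0,0,0],"jaw":0}]'
python3 - <<'E'
from m import *
c=snap('wrist','w4');P=pts(c)-[0,0,.001];show('clay',comp(P,(.448,.008),.05,.066,.05));show('scene',comp(pts(snap('scene','sc4')),(.448,.008),.05,.066,.05))
E
```

```text
time: 15.58
ee_pos: [0.568, -0.0542, 0.0761]
eef_rot: [0.706, 0.708, -0.0, 0.0]
ft_force: [0.4, -0.2, -2.2]
width: 0.0437
grip_force: 40.0
time: 16.58
ee_pos: [0.4483, 0.0156, 0.0318]
eef_rot: [0.706, 0.708, 0.0, 0.0]
ft_force: [-0.4, 0.2, -2.4]
width: 0.0439
grip_force: 40.0
clay 3709 ztop 0.0557 circ [446.9  27.6  33.4] mean [447.1  29.3] rect [446.9  28.6  21.4  66.7  89.8]
scene 154 ztop 0.0564 circ [448.   28.1  31.4] mean [450.8  27.6] rect [447.8  26.1  30.5  62.8  84.9]
```

View pics/w4.png

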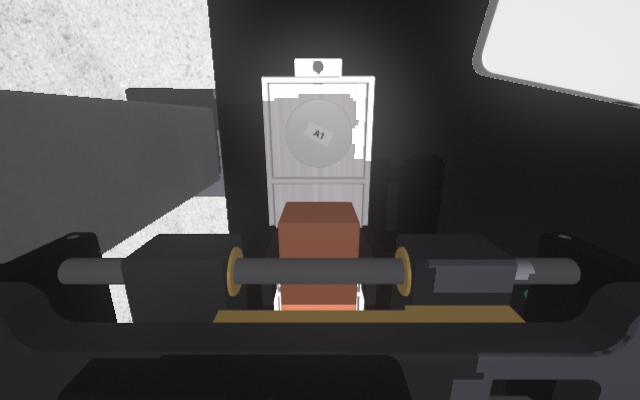

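The clay (318,230) is straight and its far end is where it should be (y ≈ 39 mm). A1 is well seated in its bay. I lower the clay.

```bash
python3 -m pendant '[{"dp":[0,0,0.025],"rotation":[0,0,0],"jaw":0},{"dp":[0,0,0.045],"rotation":[0,0,0],"jaw":0},{"dp":[0,0,0.058],"rotation":[0,0,0],"jaw":0},{"dp":[0,0,0.066],"rotation":[0,0,0],"jaw":0},{"dp":[0,0,0.07],"rotation":[0,0,0],"jaw":0},{"dp":[0,0,0.07],"rotation":[0,0,0],"jaw":0},{"dp":[0,0,0.07],"rotation":[0,0,0],"jaw":0}]'
```

```text
time: 17.55
ee_pos: [0.4476, 0.0158, 0.0207]
eef_rot: [0.706, 0.708, 0.0, 0.0]
ft_force: [0.4, 0.3, -3.0]
width: 0.0434
grip_force: 40.0
```

```bash
python3 -m pendant '[{"dp":[0,0,0.003],"rotation":[0,0,0],"jaw":0},{"dp":[0,0,0.006],"rotation":[0,0,0],"jaw":0},{"dp":[0,0,0.006],"rotation":[0,0,0],"jaw":0},{"dp":[0,0,0.006],"rotation":[0,0,0],"jaw":0}]'
```

```text
time: 18.05
ee_pos: [0.4475, 0.0158, 0.02]
eef_rot: [0.706, 0.708, 0.0, 0.0]
ft_force: [-1.9, -0.4, 4.9]
width: 0.0437
grip_force: 40.0
```

```bash
python3 -m pendant '[{"dp":[0,0,0],"rotation":[0,0,0],"jaw":0.7},{"dp":[0,0,0],"rotation":[0,0,0],"jaw":0.7},{"dp":[0,0,0],"rotation":[0,0,0],"jaw":0.7},{"dp":[0,0,-0.3],"rotation":[0,0,0],"jaw":0.7},{"dp":[0,0,-0.667],"rotation":[0,0,0],"jaw":0.7},{"dp":[-0.4,-0.033,-0.667],"rotation":[0,0,0],"jaw":0.7},{"dp":[-0.8,-0.033,-0.667],"rotation":[0,0,0],"jaw":0.7},{"dp":[-0.8,-0.033,-0.667],"rotation":[0,0,0],"jaw":0.7}]' 20
python3 -m pendant '[{"dp":[-0.3,0,0],"rotation":[0,0,0],"jaw":0.7},{"dp":[-0.557,0,0],"rotation":[0,0,0],"jaw":0.7},{"dp":[-0.557,0,0],"rotation":[0,0,0],"jaw":0.7},{"dp":[-0.557,0,0],"rotation":[0,0,0],"jaw":0.7}]'
python3 - <<'E'
from m import *
c=snap('wrist','w5');P=pts(c)-[0,0,.001];show('clay',comp(P,(.448,.008),.038,.05,.05));show('bot',comp(P,(.4425,-.188),.06,.08,.04));show('brass',comp(P,(.448,-.068),.019,.028,.04))
P=pts(snap('side','s5'))-[0,0,.002]
show('bot',comp(P,(.4425,-.188),.064,.08,.04));show('clay',comp(P,(.448,.008),.038,.05,.05));print(r.read_state()['joint_positions'])
E
```

```text
time: 19.05
ee_pos: [0.4422, -0.1087, 0.12]
eef_rot: [0.709, 0.705, -0.0, 0.001]
ft_force: [0.7, 0.3, 0.0]
width: 0.0613
grip_force: 0.0
time: 19.55
ee_pos: [0.4431, -0.1866, 0.1196]
eef_rot: [0.706, 0.708, 0.0, -0.0]
ft_force: [1.1, 0.3, 0.2]
width: 0.061
grip_force: 0.0
clay 14 ztop 0.0389 circ [456.3 -25.    4.5] mean [456.1 -25. ] rect [456.3 -25.    9.    0.5   2. ]
bot 1067 ztop 0.0692 circ [ 440.5 -188.4   15.2] mean [ 440.6 -186.7] rect [ 440.4 -188.    29.9   29.4   34.7]
brass 1053 ztop 0.0220 circ [446.4 -68.   15. ] mean [446.3 -68. ] rect [446.4 -68.3  29.2  29.1   0.3]
bot 142 ztop 0.0691 circ [ 442.3 -190.5   15.9] mean [ 443.3 -192.7] rect [ 442.8 -190.7   28.5   29.5   50.1]
clay 28 ztop 0.0405 circ [448.6 -25.5  20.9] mean [449.4 -26.5] rect [448.6 -26.8  41.9   4.5   0.7]
[ 0.1918  0.1021  0.1177  1.9654 -0.0141  1.0751  0.3195]
```

View pics/w5.png

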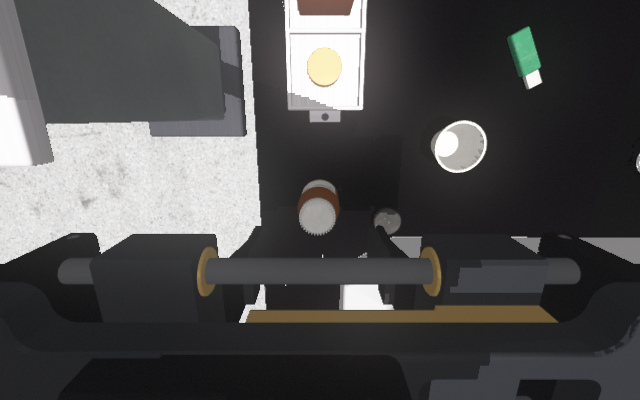

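The brass sits well in its bay (324,66). The bottle (319,205) is centred between the fingers and clear of the dark stopper (387,221). I descend.

```bash
python3 -m pendant '[{"dp":[-0.007,-0.01,0],"rotation":[0,0,0],"jaw":0.7},{"dp":[-0.007,-0.01,0.17],"rotation":[0,0,0],"jaw":0.7},{"dp":[-0.007,-0.01,0.34],"rotation":[0,0,0],"jaw":0.7},{"dp":[-0.007,-0.01,0.51],"rotation":[0,0,0],"jaw":0.7},{"dp":[-0.007,-0.01,0.65],"rotation":[0,0,0],"jaw":0.7},{"dp":[-0.007,-0.01,0.69],"rotation":[0,0,0],"jaw":0.7},{"dp":[-0.007,-0.01,0.69],"rotation":[0,0,0],"jaw":0.7}]'
python3 -m pendant '[{"dp":[0,0,0],"rotation":[0,0,0],"jaw":0},{"dp":[0,0,0],"rotation":[0,0,0],"jaw":0},{"dp":[0,0,0],"rotation":[0,0,0],"jaw":0},{"dp":[0,0,0],"rotation":[0,0,0],"jaw":0},{"dp":[0,0,0],"rotation":[0,0,0],"jaw":0}]'
```

```text
time: 20.52
ee_pos: [0.4415, -0.1887, 0.0165]
eef_rot: [0.706, 0.708, 0.0, -0.0]
ft_force: [0.6, 0.9, 0.9]
width: 0.0608
grip_force: 0.0
time: 21.15
ee_pos: [0.4418, -0.1889, 0.0167]
eef_rot: [0.706, 0.708, 0.0, 0.0]
ft_force: [-0.2, 0.8, 4.7]
width: 0.037
grip_force: 20.0
```

```bash
python3 -m pendant '[{"dp":[0,0,-0.2],"rotation":[0,0,0],"jaw":0},{"dp":[0,0,-0.4],"rotation":[0,0,0],"jaw":0},{"dp":[0,0,-0.533],"rotation":[0,0,0],"jaw":0},{"dp":[0,0,-0.533],"rotation":[0,0,0],"jaw":0},{"dp":[0.25,0,-0.533],"rotation":[0,0,0],"jaw":0},{"dp":[0.5,0,-0.533],"rotation":[0,0,0],"jaw":0},{"dp":[0.75,0,-0.533],"rotation":[0,0,0],"jaw":0},{"dp":[1,0,-0.533],"rotation":[0,0,0],"jaw":0}]'
python3 -m pendant '[{"dp":[0.25,0.02,0],"rotation":[0,0,0],"jaw":0},{"dp":[0.5,0.04,0],"rotation":[0,0,0],"jaw":0},{"dp":[0.75,0.06,0],"rotation":[0,0,0],"jaw":0},{"dp":[1,0.08,0],"rotation":[0,0,0],"jaw":0}]'
python3 -m pendant '[{"dp":[0.25,0,0],"rotation":[0,0,0],"jaw":0},{"dp":[0.5,0,0],"rotation":[0,0,0],"jaw":0},{"dp":[0.75,0,0],"rotation":[0,0,0],"jaw":0},{"dp":[0.75,0,0],"rotation":[0,0,0],"jaw":0},{"dp":[0.75,0,0],"rotation":[0,0,0],"jaw":0}]'
python3 - <<'E'
from m import *
for n,o in [('wrist',.001),('scene',0),('side',.002)]:
    P=pts(snap(n,n+'6'))-[0,0,o]
    show('short',comp(P,(.47,.26),.007,.016,.125));show('alu2',comp(P,(.478,.466),.016,.025,.04));show('clay',comp(P,(.448,.008),.038,.05,.05))
E
```

```text
time: 22.15
ee_pos: [0.4402, -0.0376, 0.0949]
eef_rot: [0.706, 0.708, -0.001, -0.001]
ft_force: [-0.2, -0.1, -0.9]
width: 0.0368
grip_force: 20.0
time: 22.65
ee_pos: [0.4521, 0.1122, 0.0948]
eef_rot: [0.706, 0.708, -0.001, -0.001]
ft_force: [0.3, -0.1, -1.4]
width: 0.0374
grip_force: 20.0
time: 23.28
ee_pos: [0.4521, 0.2228, 0.0951]
eef_rot: [0.707, 0.708, -0.001, -0.0]
ft_force: [0.4, 0.3, -1.0]
width: 0.0371
grip_force: 20.0
short 4284 ztop 0.0139 circ [565.9 257.9  66.2] mean [576.3 253.1] rect [580.4 255.3 132.4  31.1  79.8]
alu2 0
clay 0
short 319 ztop 0.0129 circ [565.1 246.5  76.9] mean [574.9 245. ] rect [578.5 244.1 153.7  30.5  79.9]
alu2 188 ztop 0.0201 circ [479.2 466.8  21.2] mean [478.4 467.8] rect [478.4 466.9  40.5  37.9  18. ]
clay 306 ztop 0.0438 circ [448.5   6.   38.4] mean [447.2   9.5] rect [448.2   8.2  66.9  47.3  88.8]
short 149 ztop 0.0095 circ [475.7 257.5  78.9] mean [473.4 247.2] rect [473.5 258.4 146.7  69.9  65.1]
alu2 20 ztop 0.0203 circ [473.1 459.1  16.4] mean [475.1 460.2] rect [475.9 461.3  20.   30.1  39. ]
clay 325 ztop 0.0441 circ [447.6   3.3  36.8] mean [448.9   1. ] rect [449.2   4.2  66.7  43.7  89.9]
```

View pics/wrist6.png

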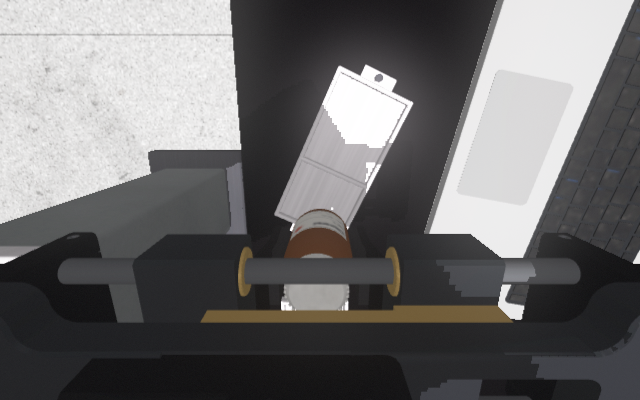

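The clay is placed correctly at (448, 8) mm. The bottle hangs above the small bay, and the tray's far corners (340,67), (412,102) and divider ends (305,157), (366,186) are visible. I cross-check the tray position with rays.

Run:
```python
from m import *
c=np.load('wrist6.npz')
A,B,D1,D2=[ray(c,u,v,.010)[:2] for u,v in [(340,67),(412,102),(305,157),(366,186)]]
print(A,B,np.linalg.norm(A-B),D1,D2)
m=(A+B)/2;d=(D1+D2)/2;u=(m-d)/np.linalg.norm(m-d);print(np.linalg.norm(m-d),np.degrees(np.arctan2(u[1],u[0])))
ctr=m-.071*u;print('centre',ctr,'bottle',ctr-.04*u,'alu',ctr+.029*u)
```

```text
[0.4683 0.3388] [0.5294 0.3119] 0.06679080533414153 [0.4388 0.2656] [0.4942 0.2392]
0.07979063862392616 66.1212189967659
centre [0.4701 0.2605] bottle [0.4539 0.2239] alu [0.4818 0.287 ]
```

```bash
python3 -m pendant '[{"dp":[0.005,0.005,0.12],"rotation":[0,0,0],"jaw":0},{"dp":[0.005,0.005,0.24],"rotation":[0,0,0],"jaw":0},{"dp":[0.005,0.005,0.34],"rotation":[0,0,0],"jaw":0},{"dp":[0.005,0.005,0.42],"rotation":[0,0,0],"jaw":0},{"dp":[0.005,0.005,0.46],"rotation":[0,0,0],"jaw":0},{"dp":[0.005,0.005,0.46],"rotation":[0,0,0],"jaw":0},{"dp":[0.005,0.005,0.46],"rotation":[0,0,0],"jaw":0}]'
```

```text
time: 24.3
ee_pos: [0.4537, 0.2246, 0.0277]
eef_rot: [0.706, 0.708, 0.0, 0.0]
ft_force: [-1.5, -0.2, -0.4]
width: 0.0368
grip_force: 20.0
```

```bash
python3 -m pendant '[{"dp":[0,0,0.018],"rotation":[0,0,0],"jaw":0},{"dp":[0,0,0.033],"rotation":[0,0,0],"jaw":0},{"dp":[0,0,0.04],"rotation":[0,0,0],"jaw":0},{"dp":[0,0,0.043],"rotation":[0,0,0],"jaw":0},{"dp":[0,0,0.045],"rotation":[0,0,0],"jaw":0},{"dp":[0,0,0.045],"rotation":[0,0,0],"jaw":0}]'
```

```text
time: 25.05
ee_pos: [0.4534, 0.2245, 0.0207]
eef_rot: [0.706, 0.708, 0.0, 0.0]
ft_force: [-2.4, -1.2, 4.5]
width: 0.0371
grip_force: 20.0
```

```bash
python3 -m pendant '[{"dp":[0,0,0],"rotation":[0,0,0],"jaw":0.7},{"dp":[0,0,0],"rotation":[0,0,0],"jaw":0.7},{"dp":[0,0,0],"rotation":[0,0,0],"jaw":0.7},{"dp":[0,0,-0.2],"rotation":[0,0,0],"jaw":0.7},{"dp":[0,0,-0.4],"rotation":[0,0,0],"jaw":0.7},{"dp":[0,0,-0.6],"rotation":[0,0,0],"jaw":0.7},{"dp":[0,0,-0.6],"rotation":[0,0,0],"jaw":0.7}]' 25
python3 -m pendant '[{"dp":[0.25,0.04,0],"rotation":[0,0,0],"jaw":0.8},{"dp":[0.5,0.08,0],"rotation":[0,0,0],"jaw":0.8},{"dp":[0.75,0.12,0],"rotation":[0,0,0],"jaw":0.8},{"dp":[1,0.16,0],"rotation":[0,0,0],"jaw":0.8}]'
python3 -m pendant '[{"dp":[0.3,0,0],"rotation":[0,0,0],"jaw":0.8},{"dp":[0.613,0,0],"rotation":[0,0,0],"jaw":0.8},{"dp":[0.613,0,0],"rotation":[0,0,0],"jaw":0.8},{"dp":[0.613,0,0.2],"rotation":[0,0,0],"jaw":0.8},{"dp":[0.613,0,0.3],"rotation":[0,0,0],"jaw":0.8},{"dp":[0.613,0,0.3],"rotation":[0,0,0],"jaw":0.8}]'
python3 - <<'E'
from m import *
for n,o in [('wrist',.001),('scene',0),('side',.002)]:
    P=pts(snap(n,n+'7'))-[0,0,o]
    show('alu2',comp(P,(.478,.466),.016,.025,.04));show('bot',comp(P,(.4535,.2235),.066,.08,.04))
print(r.read_state()['joint_positions'])
E
```

```text
time: 25.92
ee_pos: [0.4548, 0.2252, 0.1128]
eef_rot: [0.706, 0.708, 0.002, 0.001]
ft_force: [-0.7, 0.1, -1.1]
width: 0.061
grip_force: 0.0
time: 26.42
ee_pos: [0.4769, 0.3753, 0.1094]
eef_rot: [0.707, 0.708, -0.001, -0.0]
ft_force: [-0.2, -0.3, 0.2]
width: 0.0693
grip_force: 0.0
time: 27.18
ee_pos: [0.4765, 0.465, 0.0639]
eef_rot: [0.707, 0.708, -0.001, 0.0]
ft_force: [-0.4, 0.5, -0.4]
width: 0.0696
grip_force: 0.0
alu2 1959 ztop 0.0198 circ [477.4 467.5  20.2] mean [477.4 468.5] rect [477.5 468.   39.2  39.7  42.3]
bot 0
alu2 61 ztop 0.0201 circ [478.2 472.5  17.9] mean [477.8 479.3] rect [477.1 478.7  35.7  15.1  10.1]
bot 102 ztop 0.0726 circ [451.7 224.9  16. ] mean [451.4 226.4] rect [452.1 226.   28.3  29.8  42.8]
alu2 62 ztop 0.0209 circ [478.5 462.4  22.3] mean [481.1 461.7] rect [480.2 463.2  39.   38.3  72.9]
bot 61 ztop 0.0731 circ [453.6 221.8  15.4] mean [454.  219.3] rect [454.8 221.3  28.9  26.9  25.7]
[-0.6179  0.5609 -0.3082  1.494   0.1811  1.1133 -0.9601]
```

View pics/wrist7.png

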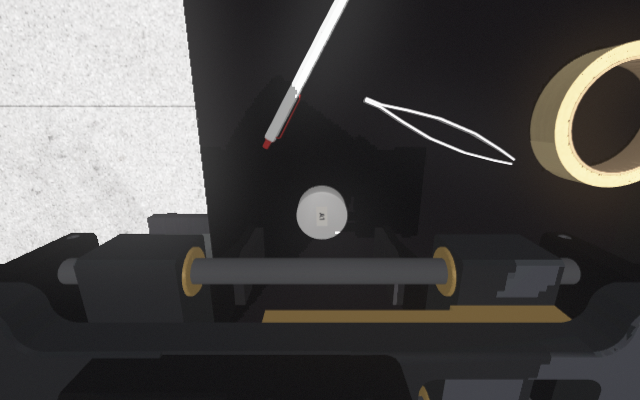

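The bottle stands upright in its bay. The second puck (322,212) is centred under the gripper. I take it.

```bash
python3 -m pendant '[{"dp":[0.007,0,0.12],"rotation":[0,0,0],"jaw":0.8},{"dp":[0.007,0,0.24],"rotation":[0,0,0],"jaw":0.8},{"dp":[0.007,0,0.36],"rotation":[0,0,0],"jaw":0.8},{"dp":[0.007,0,0.36],"rotation":[0,0,0],"jaw":0.8},{"dp":[0.007,0,0.36],"rotation":[0,0,0],"jaw":0.8}]'
python3 -m pendant '[{"dp":[0,0,0],"rotation":[0,0,0],"jaw":0},{"dp":[0,0,0],"rotation":[0,0,0],"jaw":0},{"dp":[0,0,0],"rotation":[0,0,0],"jaw":0},{"dp":[0,0,0],"rotation":[0,0,0],"jaw":0},{"dp":[0,0,0],"rotation":[0,0,0],"jaw":0}]'
```

```text
time: 27.95
ee_pos: [0.4771, 0.4677, 0.0117]
eef_rot: [0.706, 0.708, 0.0, -0.0]
ft_force: [-0.3, -0.0, -0.2]
width: 0.0695
grip_force: 0.0
time: 28.58
ee_pos: [0.4771, 0.4675, 0.0117]
eef_rot: [0.706, 0.708, 0.0, 0.0]
ft_force: [-0.4, 0.1, 1.0]
width: 0.0386
grip_force: 25.0
```

```bash
python3 -m pendant '[{"dp":[0,0,-0.133],"rotation":[0,0,0],"jaw":0},{"dp":[0,0,-0.267],"rotation":[0,0,0],"jaw":0},{"dp":[-0.3,0,-0.267],"rotation":[0,0,0],"jaw":0},{"dp":[-0.6,0,-0.267],"rotation":[0,0,0],"jaw":0},{"dp":[-0.85,0,-0.267],"rotation":[0,0,0],"jaw":0},{"dp":[-1,0,-0.267],"rotation":[0,0,0],"jaw":0},{"dp":[-1,0,-0.267],"rotation":[0,0,0],"jaw":0}]'
python3 -m pendant '[{"dp":[-0.1,0.033,0],"rotation":[0,0,0],"jaw":0},{"dp":[-0.203,0.033,0],"rotation":[0,0,0],"jaw":0},{"dp":[-0.203,0.033,0],"rotation":[0,0,0],"jaw":0},{"dp":[-0.203,0.033,0.1],"rotation":[0,0,0],"jaw":0},{"dp":[-0.203,0.033,0.2],"rotation":[0,0,0],"jaw":0},{"dp":[-0.203,0.033,0.2],"rotation":[0,0,0],"jaw":0},{"dp":[-0.203,0.033,0.2],"rotation":[0,0,0],"jaw":0}]'
python3 - <<'E'
from m import *
snap('wrist','w8')
E
```

```text
time: 29.45
ee_pos: [0.4781, 0.3164, 0.0526]
eef_rot: [0.707, 0.707, 0.001, 0.0]
ft_force: [-0.1, 0.6, -0.3]
width: 0.0393
grip_force: 25.0
time: 30.32
ee_pos: [0.482, 0.2873, 0.0214]
eef_rot: [0.706, 0.708, -0.0, -0.0]
ft_force: [0.4, 1.4, -0.4]
width: 0.0394
grip_force: 25.0
```

View pics/w8.png

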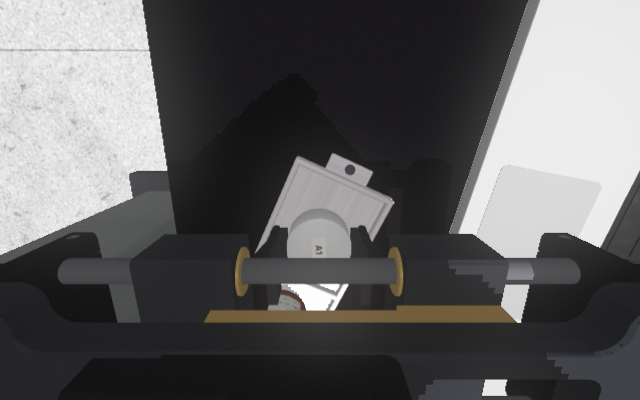

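The puck (319,240) is inside the large bay, clear of both walls and the divider. I lower it.

```bash
python3 -m pendant '[{"dp":[0,0,0.013],"rotation":[0,0,0],"jaw":0},{"dp":[0,0,0.025],"rotation":[0,0,0],"jaw":0},{"dp":[0,0,0.033],"rotation":[0,0,0],"jaw":0},{"dp":[0,0,0.037],"rotation":[0,0,0],"jaw":0},{"dp":[0,0,0.04],"rotation":[0,0,0],"jaw":0},{"dp":[0,0,0.04],"rotation":[0,0,0],"jaw":0}]'
```

```text
time: 31.12
ee_pos: [0.4822, 0.287, 0.0157]
eef_rot: [0.706, 0.708, 0.0, 0.0]
ft_force: [-0.5, -0.8, -0.5]
width: 0.0388
grip_force: 25.0
```

```bash
python3 -m pendant '[{"dp":[0,0,0.003],"rotation":[0,0,0],"jaw":0},{"dp":[0,0,0.005],"rotation":[0,0,0],"jaw":0},{"dp":[0,0,0.005],"rotation":[0,0,0],"jaw":0}]'
```

```text
time: 31.5
ee_pos: [0.4822, 0.2871, 0.0156]
eef_rot: [0.706, 0.708, 0.0, 0.0]
ft_force: [-3.8, -2.5, 9.3]
width: 0.0391
grip_force: 25.0
```

```bash
python3 -m pendant '[{"dp":[0,0,0],"rotation":[0,0,0],"jaw":0.6},{"dp":[0,0,0],"rotation":[0,0,0],"jaw":0.6},{"dp":[0,0,0],"rotation":[0,0,0],"jaw":0.6},{"dp":[0,0,-0.25],"rotation":[0,0,0],"jaw":0.6},{"dp":[0,0,-0.6],"rotation":[0,0,0],"jaw":0.6},{"dp":[0,0,-1],"rotation":[0,0,0],"jaw":0.6},{"dp":[0,0,-1],"rotation":[0,0,0],"jaw":0.6},{"dp":[0,0,-1],"rotation":[0,0,0],"jaw":0.6}]'
python3 -m pendant '[{"dp":[0.3,0.3,-0.1],"rotation":[0,0,0],"jaw":0.6},{"dp":[0.7,0.5,-0.3],"rotation":[0,0,0],"jaw":0.6},{"dp":[0.7,0.5,-0.3],"rotation":[0,0,0],"jaw":0.6},{"dp":[0.7,0.5,-0.3],"rotation":[0,0,0],"jaw":0.6}]'
python3 - <<'E'
from m import *
for n,o in [('scene',0),('side',.002)]:
    P=pts(snap(n,n+'9'))-[0,0,o]
    for k,xy,h in [('clay',(.4475,.008),.044),('bot',(.4535,.2235),.074),('cru',(.567,-.135),.034),('alu1',(.448,.084),.024),('brass',(.448,-.068),.022),('alu2',(.482,.287),.024)]: show(n+k,comp(P,xy,h-.004,h+.006,.045))
a=cv2.imread('pics/scene9.png')[110:290,250:480];cv2.imwrite('pics/sc9c.png',cv2.resize(a,None,fx=3.3,fy=3.3,interpolation=2))
E
```

```text
time: 32.5
ee_pos: [0.4821, 0.2869, 0.1645]
eef_rot: [0.706, 0.708, -0.0, 0.0]
ft_force: [0.4, -0.7, -1.3]
width: 0.0524
grip_force: 0.0
time: 33.0
ee_pos: [0.5564, 0.3928, 0.2076]
eef_rot: [0.706, 0.708, -0.001, -0.0]
ft_force: [0.4, -1.4, -0.3]
width: 0.0523
grip_force: 0.0
sceneclay 281 ztop 0.0438 circ [447.4   8.1  37.8] mean [447.3   9.1] rect [448.2   8.5  45.9  67.4   1.2]
scenebot 89 ztop 0.0731 circ [453.  225.   15.8] mean [452.  225.7] rect [453.  224.9  28.2  28.6  42.5]
scenecru 46 ztop 0.0333 circ [ 569.9 -133.1   24.5] mean [ 569.4 -135. ] rect [ 568.1 -133.9   42.5   45.9    3.6]
scenealu1 140 ztop 0.0241 circ [448.4  83.2  21. ] mean [447.4  84.3] rect [448.8  83.2  38.9  39.8  28.1]
scenebrass 65 ztop 0.0221 circ [448.6 -65.7  16.5] mean [447.3 -66.4] rect [447.3 -66.   26.3  31.8  37.2]
scenealu2 164 ztop 0.0241 circ [483.  287.6  21.2] mean [482.  287.7] rect [482.5 288.1  36.7  41.1  44. ]
sideclay 312 ztop 0.0443 circ [448.8   3.4  38.1] mean [449.    1.4] rect [449.4   3.8  43.9  65.8   0.4]
sidebot 54 ztop 0.0734 circ [454.1 222.1  16.7] mean [453.7 219.7] rect [453.  221.6  30.8  26.7  86.5]
sidecru 82 ztop 0.0335 circ [ 568.2 -136.6   23.6] mean [ 568.4 -134.4] rect [ 568.7 -136.7   45.    41.3   78.1]
sidealu1 119 ztop 0.0244 circ [450.8  81.   21.1] mean [450.1  79.2] rect [450.5  80.6  39.3  38.2  86.6]
sidebrass 99 ztop 0.0221 circ [449.3 -70.8  14.8] mean [448.8 -71.9] rect [449.7 -70.9  26.8  29.   77.3]
sidealu2 72 ztop 0.0248 circ [483.7 284.2  22.1] mean [486.  281.9] rect [486.  284.   43.5  31.9  85.7]
```

View pics/sc9c.png

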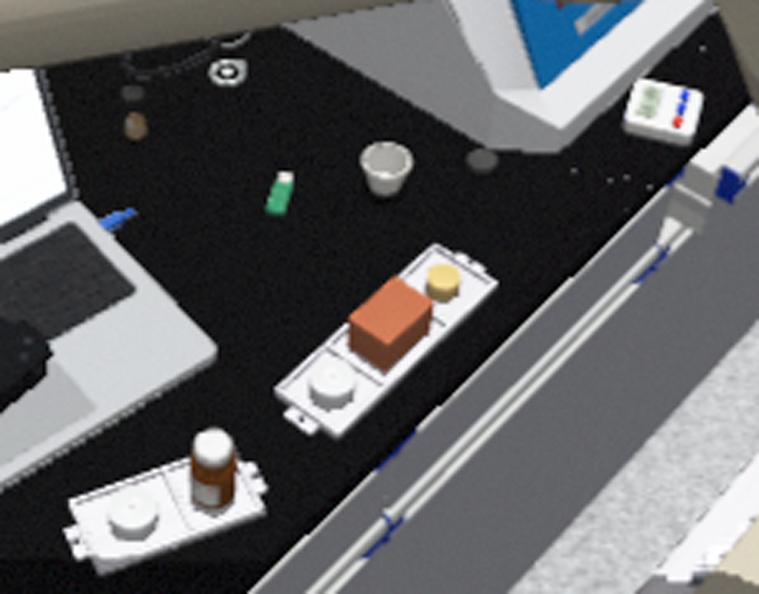

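The picture shows all five pieces flat in their bays: alu (330,382), clay (390,325) and brass (442,282) in the long tray, and alu (132,513) and bottle (213,470) in the short tray. The crucible (386,168) has not moved. I hand in the job.

```bash
python3 -c "
from bench import r
print(r.close_job())"
```

```text
the job is handed in; nothing more can be done
None
```

I made up both kits and handed the job in at about 33 s. The last camera check had all five pieces flat in their bays and the crucible unmoved; the hand-in returned no verdict.

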